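# Fetch the tin from behind the canister and pack the gift box

### The job

In one of the two wooden stock trays a short round tin stands behind a tall canister. Stand that canister on the round grey felt pad, set the tin upright in the recess of the open gift box, then put the canister back where it stood in its tray. Keep both upright and set them down gently rather than dropping them.

Things in the scene. Friction and masses are not known exactly. Their poses are not given: they have to be found in the camera images.
- canister: Tall black canister with aluminium lid, 60 mm diameter, 150 mm high, 0.15-0.3 kg; origin: centre of underside, z up its axis. Stands on the front felt seat (nearer the robot) of a fixed wooden tray 170 x 104 mm, floor 8 mm above the table, lip to 14 mm. Its twin, 158 mm to the top, in the other tray in front of a SQUARE case is not this one; carry things over it.
- tin: Short round tin, black with aluminium lid: diameter 56 mm, height 60 mm, 0.1-0.2 kg; origin at the centre of its underside, z up its axis. It stands on the back seat of the same tray (floor 8 mm above the table), right behind the canister, about 10 mm of gap between them, so that the canister is in the way of a gripper.
- gift_box: Open black gift box, fixed to the table, 150 x 150 x 50 mm high, no lid; its pale insert has a square recess 84 x 84 mm in the middle, its floor 40 mm above the table and 10 mm below the rim. Origin at the centre of the underside, below the recess's centre; x and y along the sides.
- pad: Empty round pad of grey felt, fixed to the table, diameter 120 mm, 4 mm thick: where the canister stands meanwhile. Origin at the centre of its underside. The two trays, the gift box and the pad stand side by side in any order, about 220 mm apart.
There are look-alikes about, which are no part of the job. Leave any green or purple look-alike of the canister alone.

How it is judged (in metres and radians):
On the way, in this order (a step that is already met when the one before it is completed fails the run):
1. the canister from in front of the round tin stands on the felt pad, let go (horizontal distance between canister and pad below 0.045 m and z of canister in the frame of pad below 0.012 m and angle between canister's own z axis and vertical below 0.17 rad and contact force between the fingers and canister below 0.1 N and linear speed of canister below 0.03 m/s), for 0.2 s.
2. the tin stands in the recess of the gift box, let go, while the canister is still on the pad (horizontal distance between tin and gift_box below 0.02 m and z of tin in the frame of gift_box between 0.032 and 0.046 m and angle between each of tin, canister's own z axis and vertical below 0.17 rad and horizontal distance between canister and pad below 0.045 m and z of canister in the frame of pad below 0.012 m and contact force between the fingers and tin below 0.1 N and linear speed of tin below 0.03 m/s), for 0.2 s.
At the end, for the whole second after the job is handed in: The tin stands upright (within 10 degrees) on the floor of the gift box's recess, within 20 mm of its centre; the canister stands upright (within 10 degrees) in its tray within 15 mm of where it stood at the start; both are at rest and released (horizontal distance between tin and gift_box below 0.02 m and z of tin in the frame of gift_box between 0.032 and 0.046 m and angle between each of tin, canister's own z axis and vertical below 0.17 rad and distance of canister from where it was at the start of the episode below 0.015 m and linear speed of each of canister, tin below 0.03 m/s and contact force between the fingers and canister below 0.1 N and contact force between the fingers and tin below 0.1 N); the robot touches nothing.
It fails at once if the canister or the tin is tipped by more than 35 degrees (angle between any of canister, tin's own z axis and vertical above 0.61 rad).
It fails at once if the canister or the tin is dropped (moves faster than 0.7 m/s while out of the fingers, a fall of about 25 mm) ((contact force between the fingers and canister below 0.1 N and linear speed of canister above 0.7 m/s) or (contact force between the fingers and tin below 0.1 N and linear speed of tin above 0.7 m/s)).
It also fails if it takes over 72 s, if anything falls off the work surface, if the arm or the gripper's body presses on something with over 40 N, if the wrist force passes 120 N, or if a joint passes its speed limit or range.

### The arm

A 7-joint arm with a two-finger parallel gripper is mounted at the origin on the work surface. World frame = base frame: x ahead of the robot, y to its left, z up, the work surface at z = 0. Lengths are in mm, angles in degrees, forces in N, time in s.
With the tool pointing down it reaches from about 425 to 950 mm from the base axis. Payload 16.7 kg.
Tool frame: the origin (TCP) lies midway between the tips of the shut fingers; the grasp point (between the pads) lies 19 mm behind it (r.hold_point_z is the distance from the TCP to the grasp point, in mm); z points along the fingers, y is the line along which they close (so a half turn about z gives the same grasp; the last joint's range is limited). The gripper opens to 94 mm and grips with 3 to 60 N. Pads are 16 mm wide; open, the fingers measure 119 mm over their backs; the gripper's body (75 mm by 177 mm) begins 78 mm behind the grasp point.
Start: joints at [-85.629, 24.414, 4.234, 92.017, -1.954, 63.644, -3.845], TCP at [151.129, 657.823, 165.667] pointing down, gripper open.
Joint ranges: [-163.25, 163.25], [-28.42, 122.38], [-70.27, 78.77], [12.13, 141.07], [-58.53, 238.53], [9.26, 117.41], [-156.51, 156.51]. Speed limits (degrees/s): [108.29, 108.29, 136.94, 136.94, 172.46, 172.46, 172.46].

### API

Orientations are given as [roll, pitch, yaw] about the fixed x, y, z axes, in that order (R = Rz(yaw) Ry(pitch) Rx(roll)).
In Python, from station import r gives the robot as it stands. Calls block until the motion is done:
- r.movep(position, orientation): joint-space move of the TCP to a pose.
- r.servo_line(position, orientation=None, feed=150): straight line of the TCP; orientation=None keeps the orientation; feed is the mean speed in mm/s.
- r.move_joints(angles): joint-space move.
- r.grip(opening): opening from 0.0 (shut) to 1.0 (fully open); the grip force is fixed at half the most; returns when the fingers have stopped.
- r.sleep(seconds).
- r.ik(position, orientation): joint angles nearest the present ones, or None.
- r.get_state(): the state.
- r.grab_frame(name): name is "side" or "top" or "wrist"; returns a dict with "img" (420x560x3 uint8, blue, green, red), "camera_matrix" (3x3 intrinsics, pixels), "k1" (the pictures are not rectified: a ray, as slopes to the right and down, at radius r is drawn at 1 + k1 r^2 times it, then the intrinsics apply), "world_from_camera" (4x4, takes a point from camera to world coordinates). Camera axes: x right, y down, z forward; pixel columns grow to the right and rows downward; lengths in mm; the calibration is good to about 2 mm. A picture is of the moment at which its call begins. There is no depth.
A pose or a line that the arm cannot do raises r.MotionError and nothing moves.
- r.close_job(): hands the job in; it is judged then, once.
The state is a dict: "clock": time; "joints": joint angles; "dq": joint speeds; "effort": joint torques, N m; "eef_pos": TCP position; "tcp_rot": TCP orientation; "wrist_force": force on the tool from outside, world axes, zero at the start; "ft_torque": the same for the moment, N m; "finger_gap": opening from 0.0 (shut) to 1.0 (fully open); "grip_force": force on a finger pad.
Only numpy, scipy, OpenCV 4.12 (cv2) and the standard library are available. Lean on these libraries where they do the work, as an engineer would, in place of code of your own. Each camera call takes 0.05 s, during which the arm holds its last target. There are 200 camera calls.

## Working session

There is one attempt and no reset: what is moved stays moved. The work goes in short steps, each a Python script; the robot and the scene stay as the last script left them, time stands still between calls to the robot, and variables do not carry over. Pictures are saved under pics/ and viewed, at most 10 in all, crops included, and the job is handed in when it is done.

```bash
mkdir -p pics; ls
cat > h.py <<'E'
import numpy as np, cv2, pickle
from station import r
def snap(n,f):
    d=r.grab_frame(n); cv2.imwrite('pics/'+f+'.png',d['img']); pickle.dump(d,open('pics/'+f+'.pkl','wb')); return d
def load(f): return pickle.load(open('pics/'+f+'.pkl','rb'))
def ray(d,u,v):
    K=np.array(d['camera_matrix']);T=np.array(d['world_from_camera'])
    x=(np.array([u,v])-K[:2,2])/[K[0,0],K[1,1]]; s=x.copy()
    for _ in range(30): s=x/(1+d['k1']*(s@s))
    return T[:3,3],T[:3,:3]@np.array([s[0],s[1],1])
def at(d,u,v,z):
    o,w=ray(d,u,v); return (o+w*(z-o[2])/w[2])[:2].round(1)
def proj(d,p):
    K=np.array(d['camera_matrix']);T=np.array(d['world_from_camera'])
    c=T[:3,:3].T@(np.array(p,float)-T[:3,3]); s=c[:2]/c[2]; s=s*(1+d['k1']*(s@s))
    return K[:2,:2].diagonal()*s+K[:2,2]
E
python3 - <<'E'
from h import *
for n in('top','side'):
    d=snap(n,n+'1'); print(n,np.array(d['world_from_camera']).round(2).tolist(),np.array(d['camera_matrix']).tolist(),d['k1'])
print(r.get_state(), r.hold_point_z)
E
```

```text
pics
top [[-0.01, -0.99, 0.11, 397.3], [-1.0, 0.0, -0.01, 9.66], [0.01, -0.11, -0.99, 984.68], [0.0, 0.0, 0.0, 1.0]] [[380.06903923662185, 0.0, 277.33937957907517], [0.0, 380.06903923662185, 209.29956351841705], [0.0, 0.0, 1.0]] -0.05394870750698901
side [[-0.86, -0.37, 0.35, 229.38], [-0.51, 0.6, -0.62, 505.27], [0.02, -0.71, -0.71, 598.18], [0.0, 0.0, 0.0, 1.0]] [[397.3468679988439, 0.0, 281.1080928900614], [0.0, 397.3468679988439, 209.34563795663703], [0.0, 0.0, 1.0]] -0.11281295846117126
{'clock': 0.1, 'joints': array([-85.6264376 ,  24.44554536,   4.23245575,  92.04753379,
        -1.95520853,  63.64437161,  -3.844756  ]), 'dq': array([ 0.11782115,  0.01430567, -0.00626189, -0.06082781, -0.08929746,
        0.02223197,  0.00079811]), 'effort': array([ 7.39598705e-03, -9.37466025e+01,  3.67637046e+00, -4.55037725e+01,
       -4.87727788e-02,  1.70906936e-02,  6.94268988e-05]), 'eef_pos': array([151.07893372, 657.42569045, 165.06027396]), 'tcp_rot': array([-1.79934828e+02,  3.64861262e-03,  1.67057184e+02]), 'wrist_force': array([0.46610695, 0.09917783, 0.13543949]), 'ft_torque': array([-0.05267724,  0.04412959, -0.00460211]), 'grip_force': 0.0, 'finger_gap': 0.9961444318680677} 18.8
```

View pics/top1.png

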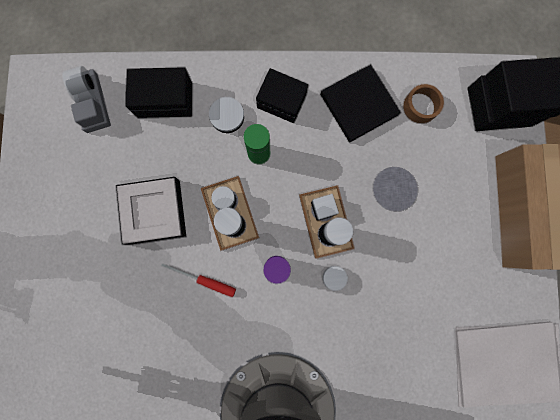

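View pics/side1.png

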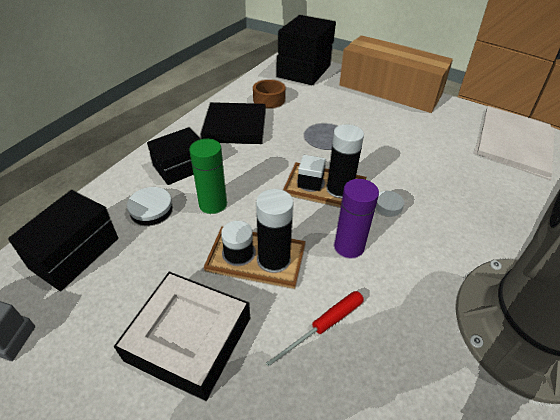

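The round tin is in the left tray: tin lid at about (224,196), canister lid at (228,222). The pad is at (395,189) and the gift box recess at (150,210). I'll enlarge the crop for exact values.

Run:
```python
from h import *
d=load('top1')
c=d['img'][120:270,100:300]; cv2.imwrite('pics/c1.png',cv2.resize(c,None,fx=4,fy=4,interpolation=cv2.INTER_CUBIC))
c=at(d,228,222,158);t=at(d,224,197,68);b=at(d,150,210,45);p=at(d,395,189,4)
print(c,t,b,p)
print('tray corners',[at(d,*q,14) for q in((202,187),(239,177),(258,236),(222,249))])
print('box', [at(d,*q,50) for q in((117,184),(180,178),(185,237),(122,244))])
print('purple',at(d,277,270,150),'green',at(d,257,133,150),'twin',at(d,338,232,158))
```

```text
[460.6 106.3] [528.5 127.1] [499.9 314.4] [ 557.4 -313.9]
tray corners [array([562.5, 191.2]), array([588.4,  95.6]), array([435.5,  46.4]), array([402.9, 137.8])]
box [array([565.2, 398.4]), array([579.5, 240. ]), array([432.3, 224.3]), array([415.5, 379.9])]
purple [356.1  -0. ] green [662.7  43.6] twin [ 437.6 -133.5]
```

View pics/c1.png

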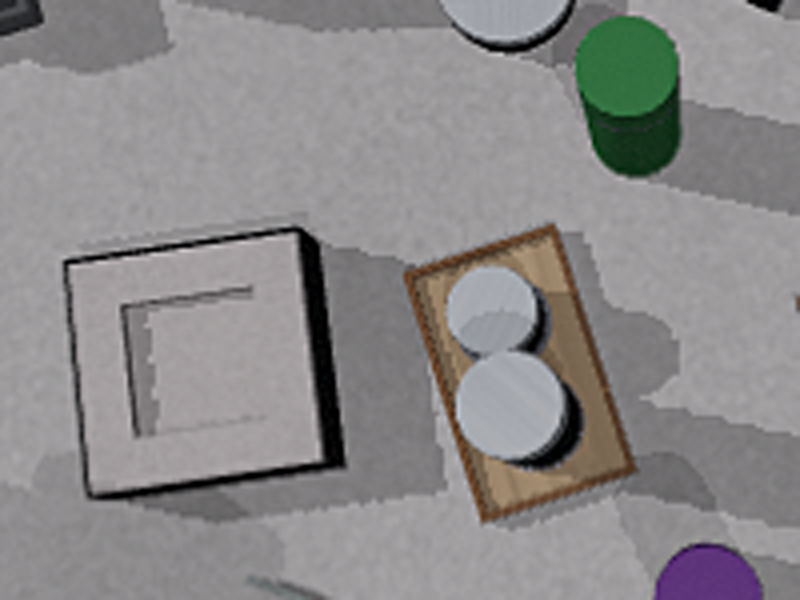

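Run:
```python
from h import *
d=load('top1');s=load('side1')
q=lambda u,v,z: at(d,99.6+u/4,119.6+v/4,z)
c=q(511.5,405,158);t=q(491.5,312,68)
rim=[q(*a,50) for a in((65,262),(300,228),(325,467),(90,497))]
tr=[q(*a,14) for a in((405,270),(553,225),(636,468),(484,522))]
print('can',c,'tin',t,'sep',np.linalg.norm(c-t),'ang',np.degrees(np.arctan2(*(t-c)[::-1])))
for n,R in(('box',rim),('tray',tr)):
    print(n,np.mean(R,0),[np.linalg.norm(R[i]-R[i-1]).round(1) for i in range(4)],np.degrees(np.arctan2(*(R[0]-R[3])[::-1])),np.degrees(np.arctan2(*(R[1]-R[2])[::-1])))
print('side px can lid',proj(s,[*c,158]),'tin lid',proj(s,[*t,68]),'box',proj(s,[*np.mean(rim,0),50]),'pad',proj(s,[557.4,-313.9,4]))
yaw=np.degrees(np.arctan2(*(t-c)[::-1]))
for p in([*c,280],[*c,89],[557,-314,280],[557,-314,85],[*t,120],[*t,29],[500,312,150],[500,312,61]):
    print(p,*[None if (j:=r.ik(p,[180,0,y])) is None else j.round(0).tolist() for y in(yaw,yaw-180)])
```

```text
can [463.1 107.5] tin [527.  130.8] sep 68.0154394237073 ang 20.033485915597996
box [498.825 317.25 ] [np.float64(148.1), np.float64(149.0), np.float64(150.4), np.float64(146.1)] 8.387277748323525 7.257317105548035
tray [496.925 119.775] [np.float64(170.6), np.float64(99.9), np.float64(166.4), np.float64(102.2)] 18.031314487793516 18.826932076781247
side px can lid [275.98542623 200.2829756 ] tin lid [238.08324495 231.4277797 ] box [184.46123518 323.81454449] pad [327.26726461 135.52452452]
[np.float64(463.1), np.float64(107.5), 280] [-68.0, -3.0, 46.0, 110.0, 2.0, 72.0, -92.0] [-53.0, -2.0, 32.0, 109.0, 1.0, 72.0, 89.0]
[np.float64(463.1), np.float64(107.5), 89] [-65.0, 16.0, 51.0, 124.0, -16.0, 48.0, -73.0] [-45.0, 12.0, 27.0, 123.0, -7.0, 47.0, 97.0]
[557, -314, 280] [-23.0, 30.0, 70.0, 91.0, -29.0, 79.0, -20.0] [45.0, 19.0, -28.0, 87.0, 9.0, 76.0, 126.0]
[557, -314, 85] [-20.0, 46.0, 69.0, 103.0, -47.0, 66.0, -5.0] [-5.0, 31.0, 40.0, 103.0, -23.0, 55.0, 154.0]
[np.float64(527.0), np.float64(130.8), 120] [-60.0, 20.0, 49.0, 114.0, -19.0, 54.0, -72.0] [-41.0, 16.0, 25.0, 113.0, -8.0, 53.0, 97.0]
[np.float64(527.0), np.float64(130.8), 29] [-54.0, 27.0, 42.0, 118.0, -26.0, 44.0, -66.0] [-36.0, 23.0, 19.0, 117.0, -11.0, 42.0, 100.0]
[500, 312, 150] [-70.0, 21.0, 41.0, 106.0, -16.0, 59.0, -93.0] [-47.0, 17.0, 11.0, 105.0, -4.0, 58.0, 75.0]
[500, 312, 61] [-67.0, 27.0, 37.0, 110.0, -22.0, 49.0, -88.0] [-45.0, 23.0, 9.0, 109.0, -5.0, 48.0, 76.0]
```

The side view agrees (lids at about (275,200) and (238,232)). Next I'll move above the canister and check with the wrist camera.

Run:
```python
from h import *
r.servo_line([160,640,300],feed=150)
r.movep([464,108,300],[180,0,19])
d=snap('wrist','w1'); T=np.array(d['world_from_camera']);print(T.round(2).tolist(),r.get_state()['clock'],r.get_state()['joints'].round(0))
print(proj(d,[463.1,107.5,158]),proj(d,[527,130.8,68]))
```

```text
[[0.33, -0.92, -0.23, 532.28], [-0.94, -0.32, -0.08, 131.24], [0.0, 0.25, -0.97, 518.2], [0.0, 0.0, 0.0, 1.0]] 3.4 [-63.  -3.  41. 108.   2.  75. -93.]
[280.82554591 193.93930183] [280.10069061 134.05652897]
```

View pics/w1.png

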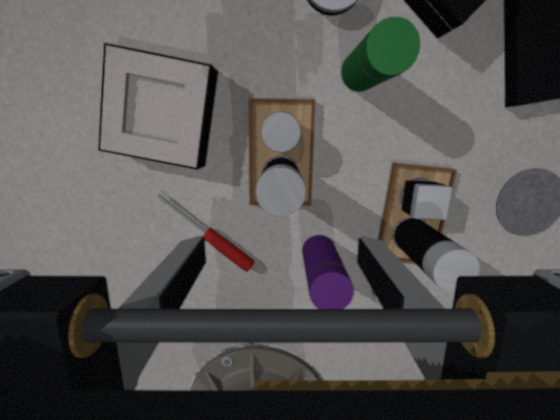

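The wrist view puts the canister lid at (281,190), the tin lid at (281,132), and the box recess at about (155,107).

Run:
```python
from h import *
d=load('w1')
print(at(d,281,190,158),at(d,281,132,68),'pad',at(d,530,202,4),'box',np.mean([at(d,*q,50) for q in((106,45),(216,66),(200,167),(100,151))],0),'tray',np.mean([at(d,*q,14) for q in((249,99),(314,99),(313,205),(250,205))],0))
g=cv2.cvtColor(d['img'],6)
cs=cv2.HoughCircles(cv2.medianBlur(g,3),cv2.HOUGH_GRADIENT,1,20,param1=120,param2=22,minRadius=15,maxRadius=40);print(cs)
```

```text
[467.6 108.9] [530.1 130.5] pad [ 560.9 -312.2] box [501.075 312.7  ] tray [497.425 118.35 ]
[[[535.5 207.5  39.4]
  [280.5 191.5  25. ]
  [392.5  43.5  27.9]
  [457.5 273.5  24.2]
  [279.5 131.5  19.3]
  [332.5 289.5  20.7]
  [411.5 238.5  20.2]
  [318.5 252.5  17.1]]]
```

```bash
cat > s1.py <<'E'
from h import *
O=[180,0,19]; C=[466,108.5]; P=[559,-313]; OP=[180,0,-25]
f=lambda:r.get_state()
r.servo_line([*C,200],O); r.servo_line([*C,84],O,feed=100)
r.grip(0); s=f(); print(s['finger_gap']*94,s['grip_force'],s['wrist_force'].round(1),s['eef_pos'])
r.servo_line([*C,130],O,feed=60); r.servo_line([*C,275],O,feed=150)
s=f(); print('lifted',s['finger_gap']*94,s['wrist_force'].round(1),s['clock'])
r.servo_line([520,-110,275],[180,0,-5],feed=180); r.servo_line([*P,275],OP,feed=180)
r.servo_line([*P,100],OP,feed=120); r.servo_line([*P,81],OP,feed=25); r.sleep(.2)
s=f(); print('pad',s['wrist_force'].round(1),s['eef_pos'])
r.grip(1.0)
r.servo_line([*P,190],OP,feed=120); r.sleep(.2)
print(f()['clock'])
snap('wrist','w2'); snap('top','top2'); snap('side','side2')
a=[cv2.imread('pics/'+n+'.png') for n in('w2','side2')]
cv2.imwrite('pics/m2.png',cv2.resize(np.hstack(a),(800,300)))
E
python3 s1.py
```

```text
59.521983728958084 29.992358162999153 [ 0.4 -0.   0.1] [466.0221858  108.52373525  84.02169992]
lifted 59.57589920979171 [ 0.6  0.7 -1.6] 8.1833
pad [ 0.3 -0.2 -2. ] [ 559.09745043 -313.00448264   81.1458523 ]
15.5667
```

View pics/m2.png

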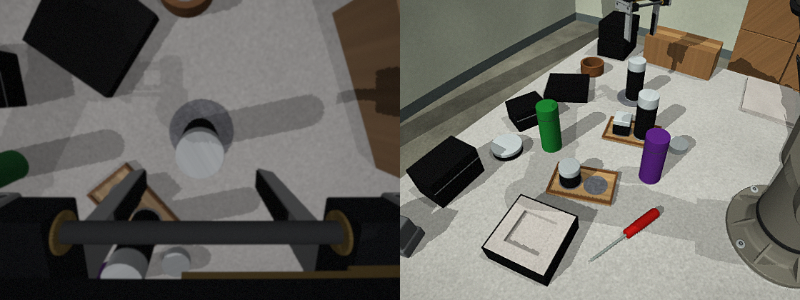

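The canister stands upright on the pad (wrist part of the picture, lid at about (200,152)), and its tray seat is empty. The tin is next.

```bash
cat > s2.py <<'E'
from h import *
O=[180,0,19]; C=[528.5,131]; B=[500,314.5]; OB=[180,0,8]
f=lambda:r.get_state()
t=load('top2'); print('seat px',proj(t,[466,108.5,8]),'tin px',proj(t,[528.5,131,68]))
r.servo_line([559,-313,260],[180,0,-25]); r.servo_line([*C,240],O,feed=220)
r.servo_line([*C,110],O,feed=150); r.servo_line([*C,27],O,feed=80)
r.grip(0); s=f(); print(s['finger_gap']*94,s['grip_force'],s['wrist_force'].round(1))
r.servo_line([*C,50],O,feed=50); r.servo_line([*C,150],O,feed=150)
s=f(); print('lifted',s['finger_gap']*94,s['wrist_force'].round(1),s['clock'])
r.servo_line([*B,150],OB,feed=150)
r.servo_line([*B,80],OB,feed=100); r.servo_line([*B,60],OB,feed=25); r.sleep(.2)
s=f(); print('box',s['wrist_force'].round(1),s['eef_pos'])
r.grip(1.0); r.servo_line([*B,190],OB,feed=120); r.sleep(.3)
print(f()['clock'])
a=[snap('wrist','w3')['img'],snap('top','top3')['img']]
a[1]=cv2.resize(a[1][120:270,100:300],(560,420))
cv2.imwrite('pics/m3.png',cv2.resize(np.hstack(a),(800,300)))
E
python3 s2.py
```

```text
seat px [233.93568517 224.31473347] tin px [222.38469509 196.99244116]
53.393422360325125 30.00047206878662 [-0.8  1.5  1.9]
lifted 52.974706396461286 [ 0.5  0.1 -2.3] 22.875
box [ 0.5 -0.4 -1.4] [500.05899592 314.55598772  60.13917528]
28.5833
```

View pics/m3.png

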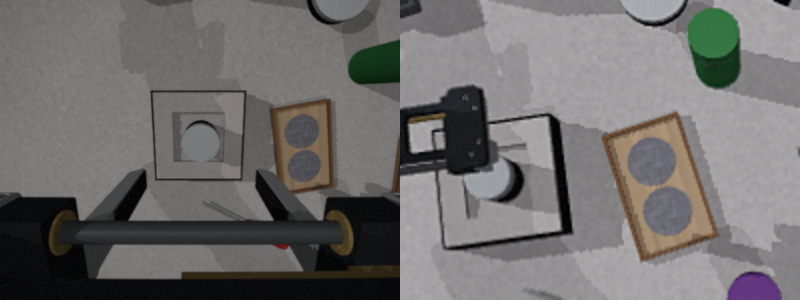

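The tin is in the recess: its lid is at about (280,199) in full-size pixels. The gap read 53 mm, not 56, so I'll measure its position.

Run:
```python
from h import *
d=load('w3'); c=d['img'][110:290,190:490]; cv2.imwrite('pics/c3.png',cv2.resize(c,(750,450),interpolation=cv2.INTER_CUBIC))
```

```text
(no output)
```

View pics/c3.png

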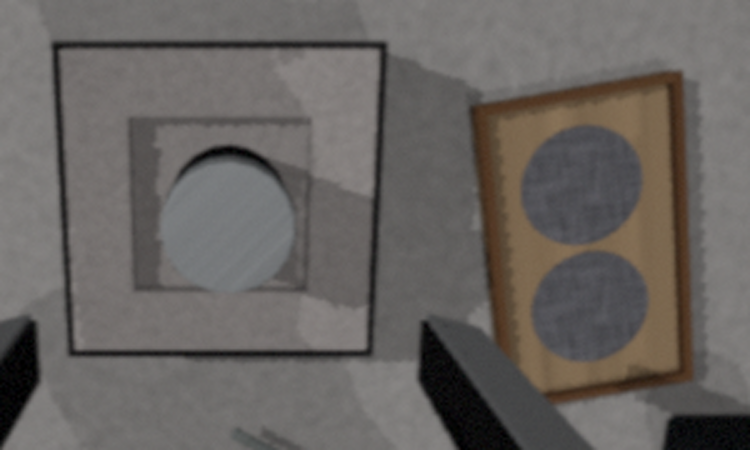

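Run:
```python
from h import *
d=load('w3'); q=lambda u,v,z: at(d,189.8+u/2.5,109.8+v/2.5,z)
print('tin',q(228,224,100),'box',np.mean([q(*a,50) for a in((55,44),(385,44),(370,353),(72,353))],0),np.mean([q(*a,50) for a in((128,118),(311,118),(306,290),(134,290))],0),'tin dia',np.linalg.norm(q(161,224,100)-q(295,224,100)))
print('seats',q(582,184,8),q(590,305,8))
w=load('w2'); k=1.4
print('can on pad', at(w,200*k,152*k,154),'pad',at(w,201*k,129*k,4))
```

```text
tin [503.9 313.8] box [500.95  316.975] [500.775 317.325] tin dia 54.63121818154887
seats [530.9 130.4] [466.5 109.3]
can on pad [ 563.2 -314.8] pad [ 565.8 -317.6]
```

The tin is about 5 mm from the recess centre, and the front seat at (466.5,109.3) matches the original grasp position. Now the canister goes back.

```bash
cat > s3.py <<'E'
from h import *
O=[180,0,19]; C=[466,108.5]; P=[559,-313]; OP=[180,0,-25]
f=lambda:r.get_state()
r.servo_line([500,314.5,270],[180,0,8]); r.servo_line([520,-110,270],[180,0,-5],feed=220); r.servo_line([*P,250],OP,feed=180)
r.servo_line([*P,80],OP,feed=100)
r.grip(0); s=f(); print(s['finger_gap']*94,s['wrist_force'].round(1))
r.servo_line([*P,120],OP,feed=60); r.servo_line([*P,275],OP,feed=150)
print('lifted',f()['finger_gap']*94,f()['clock'])
r.servo_line([520,-110,275],[180,0,-5],feed=180); r.servo_line([*C,275],O,feed=180)
r.servo_line([*C,105],O,feed=120); r.servo_line([*C,84.3],O,feed=25); r.sleep(.2)
s=f(); print('tray',s['wrist_force'].round(1),s['eef_pos'])
r.grip(1.0); r.servo_line([*C,250],O,feed=120); r.sleep(.3)
print(f()['clock'])
w=snap('wrist','w4'); t=snap('side','side4')
print('expected lid',proj(w,[466,108.5,158]))
cv2.imwrite('pics/m4.png',cv2.resize(np.hstack([w['img'],t['img']]),(800,300)))
E
python3 s3.py
```

```text
59.79841253930606 [0.1 0.3 0.2]
lifted 59.29799068826086 37.225
tray [-0.4  1.2 -2.2] [466.05919651 108.57974349  84.40153378]
45.2083
expected lid [279.85693689 202.35593271]
```

View pics/m4.png

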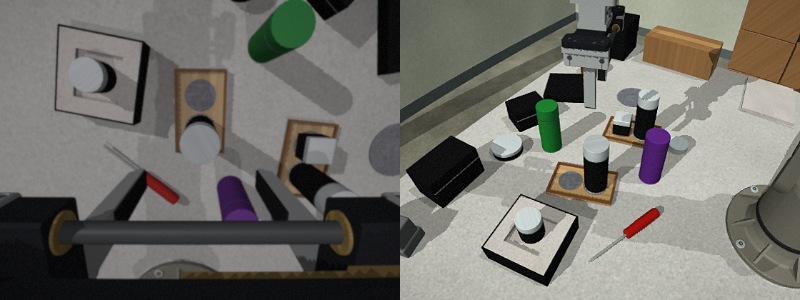

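The canister lid is at about (200,142), or (280,199) full size, against (280,202) expected. It is upright on its seat, and the tin is in the recess. Handing in.

```bash
python3 -c "
from h import *
print(r.close_job())"
```

```text
the job is handed in; nothing more can be done
None
```

The tin stands in the gift box recess, about 5 mm from its centre, the canister is back upright on its seat within a few millimetres of its start, and the job was handed in at about 45 s (no verdict was returned).

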